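# Square the chalk slate into its wall holder and lock it

## Task

Tonight's specials slate is lying loose in its wooden wall holder, and fingers would smudge the chalk: take the bar blade in the gripper and with it gently nudge the slate by its edges along the board until it is fully home under the grooved ledges, flat against both of them in the square corner. Then turn the brass catch its full quarter turn over the edge of the slate until it clicks locked, so that the holder can be hung up. Leave the bar blade lying on the table, off the holder, and do not disturb the other things on the table.

Things in the scene. Friction and masses are not known exactly. Their poses are not given: they have to be found in the camera images.
- holder: Slate wall holder lying on its back, fixed: pale wood board 170 x 200 x 12 mm (x, y, z), origin at the centre of its underside, z up. Ledges 16 mm wide, rising 18 mm above the board, run along all of its +x (far) edge and its +y (left) edge from x = -45 mm; inner faces at x = 69, y = 84 mm. The -x and -y edges are open. A flat brass hanging ring, no obstacle, juts 20 mm from the -y edge.
- holder_corner (a point): Square corner where the ledges' inner faces meet, on the board's top (12 mm above the table), axes as the holder's. Each ledge is topped by a 4 mm lip that overhangs its inner face by 5 mm, underside 14 mm above the board: the 12 mm slate slides in under it and the last 5 mm are hidden from above.
- slate: Dark slate with a ruled chalk border, 100 x 140 x 12 mm (x, y, z), 0.33 to 0.55 kg, lying flat and loose on the board, up to 5 degrees askew, 2 to 42 mm short of the ledges; rubs with 1.5 to 4 N. Origin at the centre of its underside, axes roughly as the holder's. Home: origin at x = 19, y = 14 mm of the holder, +x and +y faces on the ledges. Over 40 N from the blade chips it.
- slate_far_left (a point): Lower corner of the slate at its x = 50, y = 70 mm: the one that goes into the holder's corner.
- slate_far_right (a point): Lower corner of the slate at its x = 50, y = -70 mm.
- slate_near_left (a point): Lower corner of the slate at its x = -50, y = 70 mm.
- bar_blade: Bar blade (flat steel bottle opener, red inlay) 120 x 24 x 12 mm, 75 g, lying flat on the table right of the holder. Origin at the centre of its underside, length along x. The +x end is a blunt nose 16 mm wide over its last 15 mm; the -x end is blunt, 24 mm wide. Grasp it across its 24 mm width at the middle: each end then stands out 60 mm.
- catch (a joint): Brass turn catch on the board before the slate's -x edge. 0 = open, at the start: its arm points along the holder's +y. Turns clockwise from above to 1.571 = locked, arm along the holder's +x, over the slate. A spring detent (0.08 N m at most) holds it at both ends: let go past mid-turn (0.8) it snaps on to the end, before that it springs back.
- catch_knob (a point): Centre of the catch's thumb bar on the turning axis (holder x = -65, y = 44 mm), 43 mm above the table. Bar: 30 mm along the arm, 9 mm thick, 32 to 54 mm above the table; pinch its flat faces from above. The axes turn with the catch, the arm along +y. Seen from above the bar lies along the holder's y when open.
- catch_tip (a point): Outer end of the catch's arm, 43 mm from its axis. Its tongue is 14 mm wide, 25.5 to 29.5 mm above the table. Below it a lobe reaches 33 mm from the axis (13 to 25.5 mm above the table): locked, it stands 1 mm before the -x face of a slate that is home; a slate out of place gets in its way.
- tumbler: Bystander: pale blue tumbler, 84 mm wide, 85 mm high, standing on a coaster to the left of the holder.
- jigger: Bystander: steel double jigger, 44 mm wide, 84 mm high, to the right of the holder.
- salt_shaker: Bystander: salt shaker, 44 mm wide, 90 mm high, behind the holder on the left.
- matchbox: Bystander: matchbox, 36 x 57 x 15 mm, to the left of the holder.
- order_pad: Bystander: blue order pad, 125 x 82 x 14 mm, far right, with a pen on it.
There are look-alikes about, which are no part of the job. Of the things that look like the bar_blade, the middle-sized one is meant.

How it is judged:
On the way, in this order (a step that is already met when the one before it is completed fails the run):
1. the bar blade touches the slate, the catch still open (contact force between bar_blade and slate above 0.3 N and value of joint catch below 0.4 rad).
2. the slate is home against both ledges within 2 mm along its whole edges, the catch still open (x of each of slate_far_left, slate_far_right in the frame of holder_corner above -0.002 m and y of each of slate_far_left, slate_near_left in the frame of holder_corner above -0.002 m and angle between slate's own z axis and vertical below 0.03 rad and z of slate in the frame of holder_corner below 0.002 m and value of joint catch below 0.4 rad), for 0.2 s.
3. the catch has clicked into its locked end (value of joint catch above 1.5 rad), for 0.1 s.
At the end, for the whole second after the job is handed in: The slate lies flat on the board with its +x and +y edges within 2 mm of the two ledges at all three corners beside them, the catch is at its locked end (over 1.5 rad), and the bar blade rests on the table, touching neither holder nor slate, all at rest (x of each of slate_far_left, slate_far_right in the frame of holder_corner above -0.002 m and y of each of slate_far_left, slate_near_left in the frame of holder_corner above -0.002 m and angle between slate's own z axis and vertical below 0.03 rad and z of slate in the frame of holder_corner below 0.002 m and value of joint catch above 1.5 rad and height (world z) of bar_blade below 0.02 m and contact force between bar_blade and holder below 0.05 N and contact force between bar_blade and slate below 0.05 N and linear speed of bar_blade below 0.02 m/s and linear speed of slate below 0.01 m/s).
It fails at once if the fingers or the arm touch the slate (contact force between any of the fingers, the arm and slate above 0.5 N).
It fails at once if the bar blade presses on the slate with more than 40 N (contact force between bar_blade and slate above 40 N).
It fails at once if the slate is lifted or tipped (angle between slate's own z axis and vertical above 0.15 rad or z of slate in the frame of holder_corner above 0.012 m).
It fails at once if a bystander is pushed more than 25 mm or knocked over (distance of any of tumbler, jigger, salt_shaker, matchbox, order_pad from where it was at the start of the episode above 0.025 m or angle between any of tumbler, jigger, salt_shaker's own z axis and vertical above 0.4 rad).
It also fails if it takes over 67 s, if anything falls off the work surface, if the arm or the gripper's body presses on something with over 40 N, if the wrist force passes 120 N, or if a joint passes its speed limit or range.

## Robot

A 6-joint arm with a two-finger parallel gripper is mounted at the origin on the work surface; the furniture and walls round the work are solid. World frame = base frame: x ahead of the robot, y to its left, z up, the work surface at z = 0. Lengths are in m, angles in rad, forces in N, time in s.
With the tool pointing down it reaches from about 0.35 to 0.875 m from the base axis. Payload 4.2 kg.
Tool frame: the origin (TCP) lies between the finger pads; the fingertips stand 25 mm ahead of it and the grasp point (between the pads) lies 6 mm ahead of it; z points along the fingers, y is the line along which they close (so a half turn about z gives the same grasp; the last joint's range is limited). The gripper opens to 85 mm and grips with 20 to 120 N. Pads are 22 mm wide; open, the fingers measure 114 mm over their backs; the gripper's body (76 mm by 85 mm) begins 54 mm behind the grasp point. The pads swing forward as they close: fully open they stand 13 mm farther back than shut.
Start: joints at [-0.862, 0.385, 0.008, 0, -1.194, -0.259], TCP at [0.272, -0.563, 0.256] pointing down, gripper open.
Joint ranges: [-3.14, 3.14], [-1.21, 2.06], [-1.07, 1.41], [-3.16, 2.05], [-2.99, -0.16], [-3.1, 3.1]. Speed limits (rad/s): [2.79, 2.79, 3.14, 3.14, 3.14, 3.14].

## Interface

Orientations are given as a unit quaternion [w, x, y, z].
In Python, from plant import robot gives the robot as it stands.
- The arm moves only by the shell command python3 -m creep 'ROWS' [FORCE]. ROWS is a JSON object of lists of equal length, an entry for each row: "hand": the finger opening in mm, from 0 to 85.4; "slide": the shift along the tool's x, y, z as a fraction of full scale, a list of three; "yaw": the turn about the tool's z as a fraction of full scale. A call has 1 to 20 rows; each row is the pose to reach, as a shift and turn from the pose commanded when the call began, along the tool's axes at that moment; what a row does not reach only later rows make up. Full scale, the value 1, is 150 mm for a shift and pi/4 rad for a turn. A row lasts 1/8 s, in which the tool goes at most 62.5 mm and 10.7 degrees, less where a joint would pass 70% of its speed; a pose out of reach is approached as far as the arm can. A call with a number of a shift or a turn outside -1 to 1 is refused whole. A call with a gripper value outside its range is refused whole. The fingers move at their own pace and stop on an object; FORCE is the grip in N (left out, the last holds). Time passes only in rows, so rows that repeat a pose let the fingers close. It gives the time, the measured TCP pose, the force, the opening and the grip force at its end, in the units of the state.
- robot.sense(): the state, without advancing time (a new reading comes with each control period).
- robot.read_camera(name): name is "scene" or "top"; returns the picture (400x640x3 uint8, red, green, blue); there is no depth.
- robot.camera_info(name): a dict with "K" (3x3 intrinsics, pixels), "cam_to_world" (4x4, takes a point from camera to world coordinates). Camera axes: x right, y down, z forward; pixel columns grow to the right and rows downward; lengths in m; the calibration is good to about 2 mm. A picture is of the moment at which its call begins. camera_info takes no time and is no camera call.
- robot.sign_off(): hands the job in; it is judged then, once.
Trained networks look in the newest picture that a camera, given by its name, has taken for a name from the list of things; names that differ only in an ending like _2 or _b are one class to them, and where a whole thing is asked for, a point or a joint stands for the part that bears it (a point fixed in the world has none). Each returns a list of dicts, best first, with "score" (0 to 1); they miss things now and then, are a little off and sometimes report something else, mostly with a low value. They report only what shows in the picture. A call takes as long as a camera call. They do not tell look-alikes from the thing itself.
- robot.recognise(camera, thing): "at" ([x, y, z] in m, in the coordinates of the camera as it stood for that picture, good to about 4 mm: the middle of the surface that is visible of it).
- robot.spot_point(camera, thing): "at" ([x, y, z] in m, in the coordinates of the camera as it stood for that picture, good to about 4 mm: a listed point, or the origin of a listed thing).
The state is a dict: "time_s": time; "joint_positions": joint angles; "qvel": joint speeds; "joint_torque": joint torques, N m; "eef_pos": TCP position; "tcp_rot": TCP orientation; "force": force on the tool from outside, world axes, zero at the start; "ft_torque": the same for the moment, N m; "grip_width": finger opening in m; "grasp_force": force on a finger pad.
Only numpy, scipy, OpenCV 4.12 (cv2) and the standard library are available. Lean on these libraries where they do the work, as an engineer would, in place of code of your own. Each camera call takes 0.05 s, during which the arm holds its last target. There are 200 camera calls.

## Working session

There is one attempt and no reset: what is moved stays moved. The work goes in short steps, Python scripts to look and compute and a shell command to move; the robot and the scene stay as the last step left them, time stands still between calls to the robot, and variables do not carry over. Pictures are saved under pics/ and viewed, at most 11 in all, crops included, and the job is handed in when it is done.

```bash
ls; mkdir -p pics
cat > h.py <<'E'
import numpy as np, cv2
from plant import robot
from scipy.spatial.transform import Rotation as R
def snap(cam,name=None):
    im=robot.read_camera(cam)
    if name: cv2.imwrite('pics/'+name,im[:,:,::-1])
    return im
def w(cam,p):
    T=np.array(robot.camera_info(cam)['cam_to_world']); return (T@np.r_[p,1])[:3]
def pix(cam,p):
    i=robot.camera_info(cam);q=np.linalg.inv(np.array(i['cam_to_world']))@np.r_[p,1];q=np.array(i['K'])@q[:3];return q[:2]/q[2]
def ray(cam,uv,z):
    i=robot.camera_info(cam);T=np.array(i['cam_to_world']);d=T[:3,:3]@np.linalg.solve(np.array(i['K']),[uv[0],uv[1],1]);o=T[:3,3];return o+d*(z-o[2])/d[2]
E
python3 - <<'E'
from h import *
a=snap('top','t0.png');b=snap('scene','s0.png')
s=robot.sense();print(s['eef_pos'],s['tcp_rot'],s['time_s'])
for c in ['top','scene']:
    print(c,np.round(np.array(robot.camera_info(c)['cam_to_world'])[:3,3],3))
    for n in ['bar_blade','holder','holder_corner','slate','slate_far_left','slate_far_right','slate_near_left','catch_knob','catch_tip','jigger','tumbler','matchbox','salt_shaker']:
        f=robot.spot_point if n not in('jigger','tumbler','matchbox') else robot.recognise
        print(n,[(round(d['score'],2),np.round(w(c,d['at']),3).tolist(),np.round(pix(c,w(c,d['at']))).astype(int).tolist()) for d in f(c,n)][:4])
E
```

```text
pics
[ 0.27155638 -0.56239705  0.25534589] [-2.65738966e-04 -2.22951404e-01  9.74829085e-01  9.25102708e-04] 0.1
top [ 0.294 -0.082  1.071]
bar_blade [(0.83, [0.325, -0.116, -0.003], [332, 294]), (0.59, [0.29, -0.274, -0.001], [396, 310]), (0.49, [0.592, -0.429, -0.002], [453, 193])]
holder [(0.47, [0.641, 0.121, 0.009], [243, 169]), (0.16, [0.581, 0.048, 0.008], [270, 192])]
holder_corner [(0.58, [0.653, 0.144, 0.013], [235, 164])]
slate [(0.74, [0.582, 0.047, 0.012], [270, 191]), (0.6, [0.651, 0.146, 0.013], [234, 165])]
slate_far_left [(0.86, [0.641, 0.118, 0.012], [244, 169]), (0.46, [0.508, 0.284, -0.002], [178, 218])]
slate_far_right [(0.84, [0.626, -0.02, 0.013], [297, 175]), (0.53, [0.627, -0.314, -0.001], [408, 179])]
slate_near_left [(0.88, [0.542, 0.123, 0.012], [240, 206])]
catch_knob [(0.64, [0.584, 0.047, 0.011], [270, 190]), (0.47, [0.515, 0.115, 0.04], [240, 214])]
catch_tip [(0.65, [0.762, 0.192, 0.001], [221, 127]), (0.54, [0.518, 0.164, 0.028], [222, 213])]
jigger [(0.63, [0.624, -0.31, 0.049], [411, 174])]
tumbler [(0.94, [0.635, 0.295, 0.054], [172, 164])]
matchb
[... 535 characters left out ...]
.314, -0.002], [413, 236])]
slate_far_left [(0.79, [0.642, 0.117, 0.012], [304, 181]), (0.44, [0.625, -0.024, 0.016], [332, 195])]
slate_far_right [(0.62, [0.624, -0.024, 0.015], [331, 196])]
slate_near_left [(0.84, [0.54, 0.123, 0.016], [279, 189])]
catch_knob [(0.64, [0.52, 0.117, 0.041], [275, 184])]
catch_tip [(0.68, [0.519, 0.161, 0.022], [267, 185])]
jigger [(0.45, [0.574, 0.035, 0.028], [306, 190]), (0.31, [0.511, 0.115, 0.029], [273, 189])]
tumbler [(0.9, [0.613, 0.263, 0.071], [269, 156]), (0.68, [0.61, -0.307, 0.021], [408, 230])]
matchbox [(0.58, [0.504, 0.279, 0.017], [241, 178])]
salt_shaker [(0.72, [0.627, -0.314, -0.002], [413, 236]), (0.64, [0.761, 0.199, 0.001], [313, 168])]
```

Run:
```python
import cv2
a=cv2.imread('pics/t0.png')[100:350,150:480]
cv2.imwrite('pics/t0c.png',cv2.resize(a,None,fx=2.4,fy=2.4,interpolation=3)[:600,:792])
```

```text
(no output)
```

View pics/t0c.png

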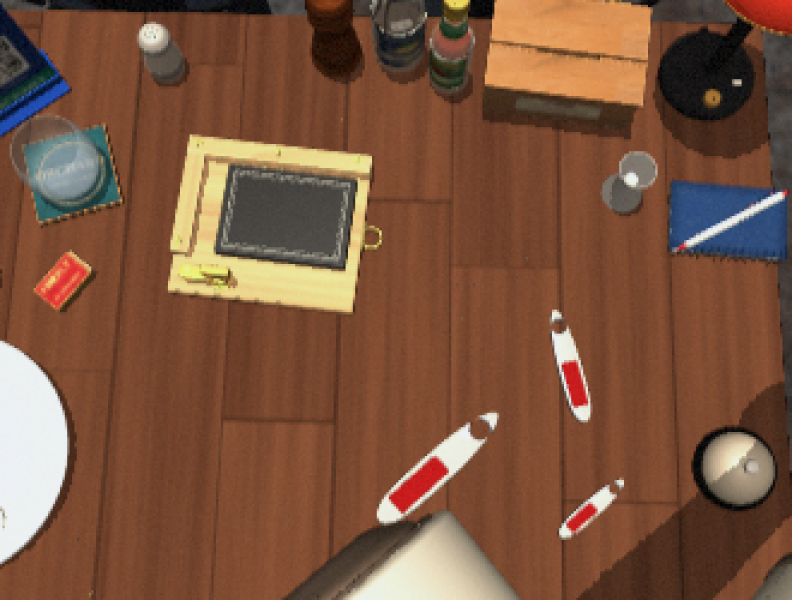

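View pics/s0.png

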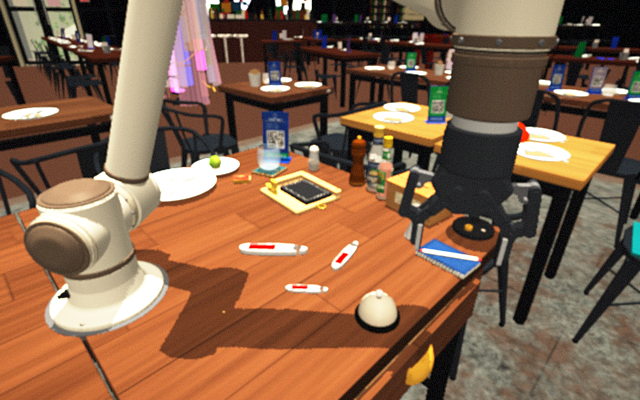

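Candidates for the bar blade in the top picture are the large one at (332,294), the small one at (396,310) and one at about (388,252). The third is about 47 px long, or 120 mm, so it is the middle-sized one. Next I'll measure it precisely and check it in a close crop.

```bash
cat >> h.py <<'E'
def ta():
    s=robot.sense();M=R.from_quat(np.roll(s['tcp_rot'],-1)).as_matrix();return s,M,np.degrees(np.arctan2(M[1,0],M[0,0]))
def go(p,ang=None):
    "slide (fractions) and yaw fraction from measured pose to tcp p, tool-x world angle ang (deg)"
    s,M,a=ta();d=M.T@(np.array(p)-s['eef_pos'])/0.15
    y=0 if ang is None else -((ang-a+180)%360-180)/45
    return np.round(d,3),round(y,3)
def blob(mask,cam,z):
    out=[]
    for c in cv2.findContours(mask.astype('uint8'),0,2)[0]:
        if cv2.contourArea(c)>60:
            q=np.array([ray(cam,p[0],z)[:2] for p in c]);out.append((cv2.minAreaRect((q*1000).astype('float32')),c.reshape(-1,2).mean(0)))
    return out
E
python3 - <<'E'
from h import *
a=cv2.imread('pics/t0.png')[:,:,::-1].astype(int)
m=(a.min(2)>150)
# blades: white or red
m2=((a.min(2)>140)|((a[:,:,0]>150)&(a[:,:,1]<70)))
m2[:220]=0;m2[:,:300]=0;m2[:,420:]=0
m2=cv2.morphologyEx(m2.astype('uint8'),3,np.ones((3,3)))
for r,c in blob(m2,'top',0.012): print(np.round(r[0]),np.round(r[1]),round(r[2],1),c)
dk=(a.max(2)<95);dk[:160]=0;dk[215:]=0;dk[:,:235]=0;dk[:,302:]=0
dk=cv2.morphologyEx(dk.astype('uint8'),3,np.ones((5,5)))
for r,c in blob(dk,'top',0.024): print('slate',np.round(r[0]),np.round(r[1]),round(r[2],1),c)
c=np.hstack([cv2.resize(cv2.imread('pics/t0.png')[x:x+60,y:y+72],None,fx=8,fy=8,interpolation=2)[:,:] for x,y in [(222,350)]])
d=cv2.resize(cv2.imread('pics/t0.png')[152:236,214:312],None,fx=5,fy=5,interpolation=2)
cv2.imwrite('pics/c1.png',c);cv2.imwrite('pics/c2.png',cv2.resize(cv2.imread('pics/t0.png')[150:235,212:312],None,fx=7,fy=7,interpolation=2))
E
```

```text
[ 178. -156.] [181. 225.] 1.4 [351.09589041 352.20547945]
[ 283. -267.] [18. 69.] 41.0 [394.23333333 313.03333333]
[ 315. -107.] [ 32. 133.] 42.4 [326.71052632 298.57894737]
[ 422. -255.] [98. 23.] 13.4 [387.63043478 254.56521739]
slate [582.  49.] [140. 100.] 84.1 [268.56862745 189.15686275]
```

View pics/c1.png

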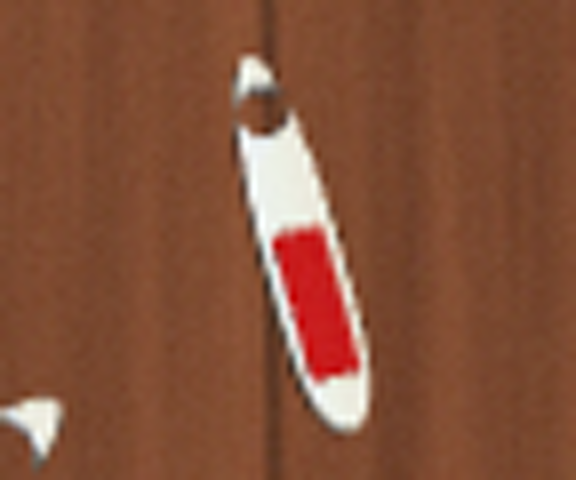

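View pics/c2.png

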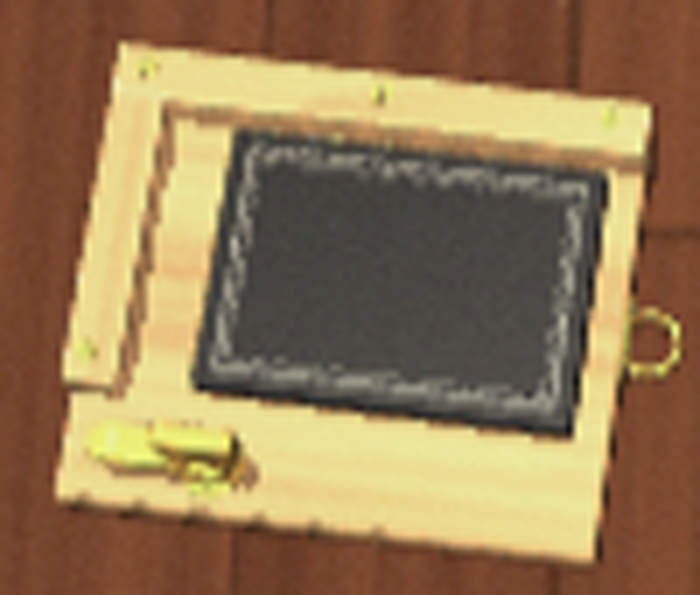

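The first crop shows the white blade with the red inlay from (382,229) to (393.5,276). Its hole and nose end point away from the robot. The second shows the slate short of the left ledge by about 30 mm and close to the far ledge. The catch arm points left.

Run:
```python
from h import *
P=lambda u,v,x0,y0,f,z:ray('top',(x0+(u+.5)/f-.5,y0+(v+.5)/f-.5),z)*1000
n=P(255,57,350,222,8,.012);b=P(346,430,350,222,8,.012)
print('blade',n,b,np.linalg.norm((n-b)[:2]),np.degrees(np.arctan2(*(n-b)[[1,0]])),(n+b)/2)
A=P(57,497,212,150,7,.012);B=P(595,558,212,150,7,.012)
print('near edge',A,B,np.linalg.norm((A-B)[:2]),np.degrees(np.arctan2(*(A-B)[[1,0]]))-90)
for z in(.03,.034):
  C=P(122,43,212,150,7,z);D=P(652,103,212,150,7,z)
  print('far',C,D,np.linalg.norm((C-D)[:2]),np.degrees(np.arctan2(*(C-D)[[1,0]]))-90)
for u,v in[(237,128),(608,175),(192,385),(573,437)]: print('slate',P(u,v,212,150,7,.024))
yaw=np.radians(-6.3);e=np.array([[np.cos(yaw),-np.sin(yaw)],[np.sin(yaw),np.cos(yaw)]])
print('origin from near',A[:2]-e@[-85,100],B[:2]-e@[-85,-100],'far',C[:2]-e@[85,100],D[:2]-e@[85,-100])
print('grasp:',ta()[2],robot.sense()['joint_positions'])
print('corner net->origin', np.array([651,144.5])-e@[69,84],'knob',np.array([517,116])-e@[-65,44])
```

```text
blade [ 489.60362514 -239.38109366   12.        ] [ 373.42642763 -265.97766795   12.        ] 119.18271260745053 12.894584812859897 [ 431.51502639 -252.67938081   12.        ]
near edge [501.13973137 172.16030139  12.        ] [483.12554914 -24.5126801   12.        ] 197.49625922296616 -5.233381087623684
far [669.80435966 156.84666965  30.        ] [650.72395629 -40.69650531  30.        ] 198.46250972211374 -5.517000492284197
far [668.3603384  155.92782018  34.        ] [649.35327481 -40.85605361  34.        ] 197.69967488539768 -5.517000492284183
slate [639.61027234 113.15233503  24.        ]
slate [624.45155156 -25.04769945  24.        ]
slate [541.31691296 123.38095756  24.        ]
slate [525.13744061 -15.69414257  24.        ]
origin from near [574.65298147  63.4367894 ] [578.58566147  65.55599901] far [572.90022608  65.85914108] [575.8400247   67.86745838]
grasp: -154.22781493037476 [-8.62390594e-01  3.84702385e-01  7.90348851e-03  1.36099131e-05
 -1.19400327e+00 -2.58601256e-01]
corner net->origin [573.19901194  68.57894721] knob [576.77915242  65.13298774]
```

Run:
```python
from h import *
print(go([.4325,-.252,.11],-167.1), go([.4325,-.252,.027],-167.1))
```

```text
(array([-1.866,  1.4  ,  0.975]), np.float64(0.286)) (array([-1.866,  1.4  ,  1.529]), np.float64(0.286))
```

```bash
python3 -m creep '{"hand":[60,60,60,60],"slide":[[-0.33,0.25,0.0],[-0.66,0.5,0.0],[-0.93,0.7,0.1],[-0.93,0.7,0.1]],"yaw":[0.1,0.2,0.286,0.286]}' 40
python3 - <<'E'
from h import *
print(go([.4325,-.252,.11],-167.1), go([.4325,-.252,.027],-167.1))
E
```

```text
time_s: 1.9
eef_pos: [0.3525, -0.4047, 0.2408]
tcp_rot: [-0.0, -0.114, 0.993, 0.001]
force: [-0.9, -0.5, 0.1]
grip_width: 0.06
grasp_force: 0.0
(array([-0.752,  0.869,  0.873]), np.float64(0.006)) (array([-0.752,  0.868,  1.426]), np.float64(0.006))
```

```bash
python3 -m creep '{"hand":[50,50,50,50,50],"slide":[[-0.25,0.3,0.2],[-0.5,0.6,0.5],[-0.752,0.869,0.8],[-0.752,0.869,0.873],[-0.752,0.869,0.873]],"yaw":[0,0,0,0,0]}'
python3 - <<'E'
from h import *
snap('top','t1.png');b=snap('scene','s1.png')
c=cv2.resize(cv2.imread('pics/t1.png')[200:300,340:440],None,fx=5.5,fy=5.5,interpolation=2);cv2.imwrite('pics/c3.png',c)
print(go([.4325,-.252,.027],-167.1))
for cam in('top','scene'): print([(round(d['score'],2),np.round(w(cam,d['at']),3)) for d in robot.spot_point(cam,'bar_blade')])
E
```

```text
time_s: 2.52
eef_pos: [0.4322, -0.2548, 0.1088]
tcp_rot: [-0.002, -0.113, 0.994, 0.001]
force: [-0.2, -0.2, 0.1]
grip_width: 0.05
grasp_force: 0.0
(array([-0.002,  0.029,  0.56 ]), np.float64(0.0))
[(0.75, array([ 0.43 , -0.255,  0.003])), (0.62, array([ 0.326, -0.116, -0.003])), (0.59, array([ 0.286, -0.274, -0.   ]))]
[(0.77, array([ 0.434, -0.25 ,  0.002])), (0.72, array([ 0.324, -0.12 , -0.003])), (0.5, array([ 0.286, -0.276,  0.001]))]
```

View pics/c3.png

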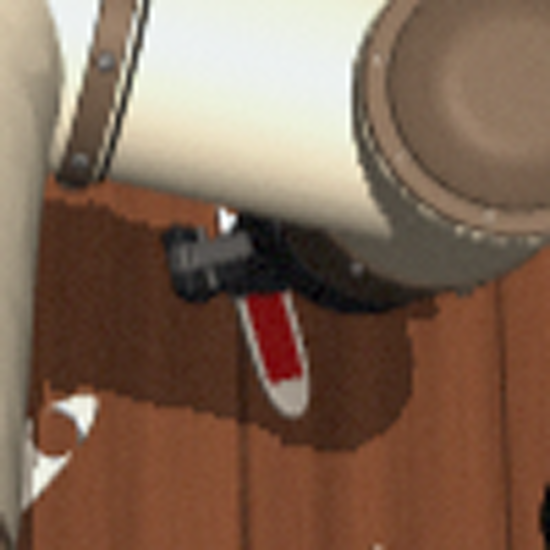

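The crop shows the gripper over the middle blade's middle, with the red inlay at about (389,261) in the picture. Now I'll lower and close.

```bash
python3 -m creep '{"hand":[50,50,50,50,24,10,10,10,10],"slide":[[0,0.01,0.2],[0,0.01,0.4],[0,0.01,0.545],[0,0.01,0.545],[0,0.01,0.545],[0,0.01,0.545],[0,0.01,0.545],[0,0.01,0.545],[0,0.01,0.545]],"yaw":[0,0,0,0,0,0,0,0,0]}' 60
```

```text
time_s: 3.85
eef_pos: [0.4332, -0.2544, 0.0304]
tcp_rot: [0.001, -0.113, 0.994, -0.001]
force: [-1.5, -1.4, 5.8]
grip_width: 0.0208
grasp_force: 59.2
```

```bash
python3 -m creep '{"hand":[10,10,10,10],"slide":[[0,0,-0.15],[0,0,-0.35],[0,0,-0.5],[0,0,-0.5]],"yaw":[0,0,0,0]}'
python3 - <<'E'
from h import *
snap('scene','s2.png')
s,M,a=ta();print(s['eef_pos'],a)
u,v=pix('scene',s['eef_pos']+np.array([0,0,-.02])).astype(int);print(u,v)
cv2.imwrite('pics/c4.png',cv2.resize(cv2.imread('pics/s2.png')[v-50:v+50,u-60:u+60],None,fx=6,fy=6,interpolation=2))
print([(round(d['score'],2),np.round(w('scene',d['at']),3)) for d in robot.spot_point('scene','bar_blade')])
E
```

```text
time_s: 4.35
eef_pos: [0.4335, -0.2541, 0.1057]
tcp_rot: [0.003, -0.112, 0.994, -0.001]
force: [-0.5, -0.4, -1.5]
grip_width: 0.0209
grasp_force: 59.3
[ 0.43247749 -0.25382851  0.10430984] -167.11983734617385
347 226
[(0.95, array([ 0.325, -0.118, -0.001])), (0.74, array([ 0.434, -0.25 ,  0.078])), (0.73, array([0.539, 0.123, 0.018])), (0.68, array([ 0.287, -0.276, -0.004]))]
```

View pics/c4.png

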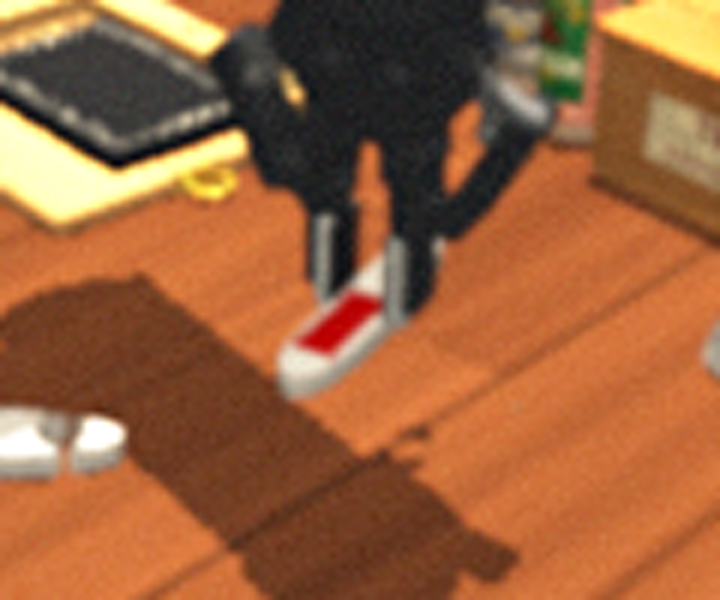

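Run:
```python
from h import *
print(go([.567,-.094,.09],-95.5),robot.sense()['joint_positions'])
```

```text
(array([-1.116,  0.837,  0.09 ]), np.float64(-1.592)) [-2.06643997e-01  3.50822650e-01 -4.92069083e-01 -6.52629162e-04
 -7.27887001e-01 -1.13893104e+00]
```

```bash
python3 -m creep '{"hand":[10,10,10,10],"slide":[[-0.15,0.1,0.0],[-0.3,0.2,0],[-0.45,0.3,0],[-0.56,0.42,0]],"yaw":[-0.22,-0.44,-0.66,-0.8]}'
python3 - <<'E'
from h import *
print(go([.567,-.094,.09],-95.5),robot.sense()['joint_positions'])
E
```

```text
time_s: 4.95
eef_pos: [0.5, -0.173, 0.1021]
tcp_rot: [-0.001, -0.416, 0.91, 0.001]
force: [0.2, -0.5, -0.7]
grip_width: 0.0207
grasp_force: 59.3
(array([-0.69 ,  0.007,  0.079]), np.float64(-0.786)) [-2.63535391e-02  3.93302145e-01 -4.23809604e-01 -3.09211143e-04
 -7.56215607e-01 -6.86973468e-01]
```

```bash
python3 -m creep '{"hand":[10,10,10,10,10],"slide":[[-0.2,0,0.0],[-0.4,0,0],[-0.6,0,0.05],[-0.68,0.0,0.08],[-0.68,0.0,0.08]],"yaw":[-0.22,-0.44,-0.66,-0.786,-0.786]}'
python3 - <<'E'
from h import *
print(go([.567,-.094,.045],-95.5),ta()[2])
E
```

```text
time_s: 5.58
eef_pos: [0.5665, -0.0963, 0.0896]
tcp_rot: [-0.001, -0.671, 0.742, 0.001]
force: [-0.1, -0.7, -0.5]
grip_width: 0.021
grasp_force: 59.3
(array([-0.016, -0.003,  0.298]), np.float64(-0.005)) -95.74057504728191
```

Going down, with a picture at the bottom to check the nose relative to the slate.

```bash
python3 -m creep '{"hand":[10,10,10,10],"slide":[[0,0,0.1],[0,0,0.2],[0,0,0.298],[0,0,0.298]],"yaw":[0,0,0,0]}'
python3 - <<'E'
from h import *
snap('top','t2.png');snap('scene','s3.png')
a=cv2.resize(cv2.imread('pics/t2.png')[150:240,212:342],None,fx=5,fy=5,interpolation=2);b=cv2.resize(cv2.imread('pics/s3.png')[160:240,240:400],None,fx=4,fy=4,interpolation=2)
c=np.zeros((600,0,3),'uint8')
o=np.zeros((590,650,3),'uint8');o[:450]=a;
cv2.imwrite('pics/c5.png',a)
cv2.imwrite('pics/c5b.png',b)
s=robot.sense();print(s['eef_pos'],s['force'])
E
```

```text
time_s: 6.08
eef_pos: [0.5658, -0.0972, 0.0451]
tcp_rot: [-0.002, -0.671, 0.742, 0.001]
force: [0.5, 0.9, -0.5]
grip_width: 0.0207
grasp_force: 59.3
[ 0.56716229 -0.09702638  0.04673136] [-0.34433606 -0.07028155  0.03526625]
```

View pics/c5b.png

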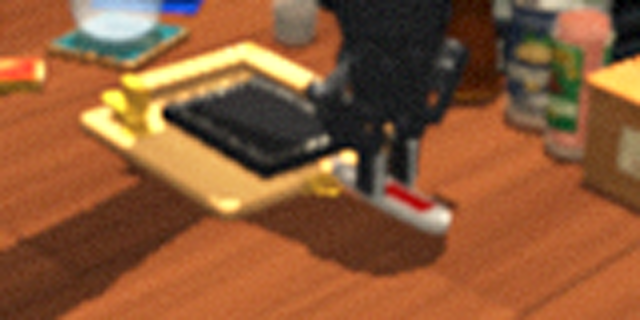

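```bash
python3 -m creep '{"hand":[10,10,10,10,10,10,10,10,10,10,10,10,10,10,10],"slide":[[-0.02,0,0.003],[-0.04,0,0.005],[-0.06,0,0.005],[-0.08,0,0.005],[-0.1,0,0.005],[-0.12,0,0.005],[-0.14,0,0.005],[-0.16,0,0.005],[-0.18,0,0.005],[-0.2,0,0.005],[-0.22,0,0.005],[-0.24,0,0.005],[-0.26,0,0.005],[-0.28,0,0.005],[-0.28,0,0.005]],"yaw":[0,0,0,0,0,0,0,0,0,0,0,0,0,0,0]}'
python3 - <<'E'
from h import *
snap('top','t3.png')
for n in('slate_far_left','slate_far_right','slate_near_left','holder_corner'): print(n,[(round(d['score'],2),np.round(w('top',d['at']),3)) for d in robot.spot_point('top',n)][:2])
cv2.imwrite('pics/c6.png',cv2.resize(cv2.imread('pics/t3.png')[150:240,212:342],None,fx=5,fy=5,interpolation=2))
s=robot.sense();print(s['eef_pos'],s['force'])
E
```

```text
time_s: 8.05
eef_pos: [0.5714, -0.0546, 0.0461]
tcp_rot: [0.0, -0.671, 0.741, 0.0]
force: [0.9, -1.3, -0.9]
grip_width: 0.021
grasp_force: 59.3
slate_far_left []
slate_far_right [(0.57, array([0.63 , 0.002, 0.013])), (0.42, array([ 0.625, -0.31 ,  0.001]))]
slate_near_left [(0.96, array([0.541, 0.147, 0.013]))]
holder_corner []
[ 0.57145353 -0.0548873   0.04620297] [-0.07105027 -0.39273547 -0.70829428]
```

View pics/c6.png

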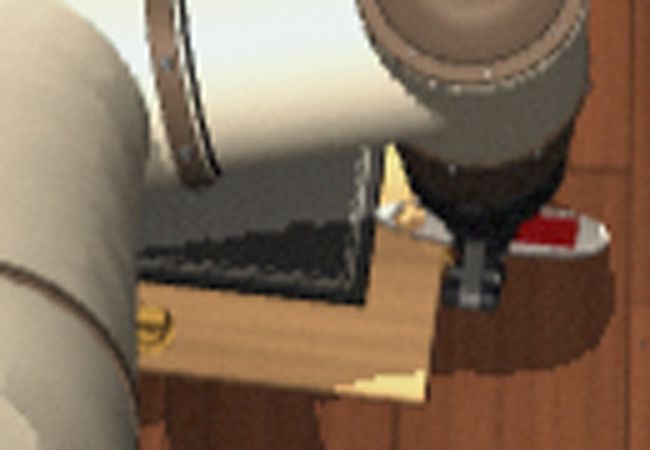

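The picture shows the nose on the middle of the slate's right edge, with the slate about 24 mm farther left. I'll continue gently.

```bash
python3 -m creep '{"hand":[10,10,10,10],"slide":[[-0.01,0,0],[-0.02,0,0],[-0.027,0,0],[-0.027,0,0]],"yaw":[0,0,0,0]}' |grep -E 'eef|^force'; python3 -m creep '{"hand":[10,10],"slide":[[-0.007,0,0],[-0.007,0,0]],"yaw":[0,0]}' |grep -E 'eef|^force'
```

```text
eef_pos: [0.5716, -0.0511, 0.0461]
force: [0.3, -1.2, -0.4]
eef_pos: [0.5718, -0.0499, 0.0461]
force: [0.3, -0.6, -0.6]
```

```bash
python3 -m creep '{"hand":[10,10],"slide":[[-0.007,0,0],[-0.007,0,0]],"yaw":[0,0]}' |grep -E 'eef|^force';python3 -m creep '{"hand":[10,10],"slide":[[-0.007,0,0],[-0.007,0,0]],"yaw":[0,0]}' |grep -E 'eef|^force'
```

```text
eef_pos: [0.5719, -0.0488, 0.0461]
force: [-0.4, -2.0, -1.3]
eef_pos: [0.572, -0.0478, 0.0461]
force: [-0.3, -2.4, -0.2]
```

```bash
python3 -m creep '{"hand":[10,10],"slide":[[-0.007,0,0],[-0.007,0,0]],"yaw":[0,0]}' |grep -E 'eef|^force';python3 -m creep '{"hand":[10,10],"slide":[[-0.007,0,0],[-0.007,0,0]],"yaw":[0,0]}' |grep -E 'eef|^force'
python3 - <<'E'
from h import *
snap('scene','s4.png')
f=[]
print([np.round(robot.sense()['force'],1)])
for n in('slate_far_left','slate_far_right','slate_near_left'): print(n,[(round(d['score'],2),np.round(w('scene',d['at']),3)) for d in robot.spot_point('scene',n)][:2])
E
```

```text
eef_pos: [0.5715, -0.0474, 0.046]
force: [-0.2, -5.9, 0.5]
eef_pos: [0.5711, -0.0472, 0.046]
force: [-0.2, -7.4, 0.3]
[array([-1.6, -7.8,  0. ])]
slate_far_left [(0.6, array([0.645, 0.146, 0.014]))]
slate_far_right [(0.79, array([0.627, 0.005, 0.014]))]
slate_near_left [(0.95, array([0.541, 0.151, 0.017]))]
```

```bash
python3 -m creep '{"hand":[10,10],"slide":[[-0.008,0,0],[-0.008,0,0]],"yaw":[0,0]}' |grep -E 'eef|^force'; python3 -m creep '{"hand":[10,10,10,10,10,10],"slide":[[0.03,0,0],[0.1,0,0],[0.15,0,-0.1],[0.15,0,-0.3],[0.15,0,-0.5],[0.15,0,-0.5]],"yaw":[0,0,0,0,0,0]}'
python3 - <<'E'
from h import *
print(go([.463,.091,.12],174.5),ta()[2])
E
```

```text
eef_pos: [0.571, -0.047, 0.0461]
force: [-1.0, -12.6, 0.9]
time_s: 11.25
eef_pos: [0.5722, -0.0669, 0.1249]
tcp_rot: [0.003, -0.671, 0.741, -0.002]
force: [0.5, 0.4, -1.3]
grip_width: 0.0208
grasp_force: 59.3
(array([-0.975,  0.829,  0.028]), np.float64(1.996)) -95.69902123248991
```

```bash
python3 -m creep '{"hand":[10,10,10,10,10],"slide":[[-0.1,0.1,0],[-0.2,0.2,0],[-0.35,0.35,0],[-0.5,0.5,0],[-0.6,0.6,0]],"yaw":[0.22,0.44,0.66,0.88,1.0]}' |grep eef
python3 - <<'E'
from h import *
print(go([.463,.091,.12],174.5),ta()[2])
E
```

```text
eef_pos: [0.4883, 0.0322, 0.1209]
(array([-0.116,  0.41 ,  0.006]), np.float64(0.991)) -140.91058667487422
```

```bash
python3 -m creep '{"hand":[10,10,10,10,10,10],"slide":[[0,0.1,0],[-0.03,0.2,0],[-0.06,0.3,0],[-0.1,0.4,0],[-0.116,0.41,0],[-0.116,0.41,0]],"yaw":[0.22,0.44,0.66,0.88,0.991,0.991]}' |grep eef
python3 - <<'E'
from h import *
print(go([.463,.091,.045],174.5),ta()[2])
snap('top','t4.png')
for n in('slate_far_left','slate_far_right','slate_near_left','catch_knob','catch_tip'): print(n,[(round(d['score'],2),np.round(w('top',d['at']),3)) for d in robot.spot_point('top',n)][:2])
cv2.imwrite('pics/c7.png',cv2.resize(cv2.imread('pics/t4.png')[150:260,200:320],None,fx=5,fy=5,interpolation=2))
E
```

```text
eef_pos: [0.4638, 0.0903, 0.1209]
(array([0.005, 0.004, 0.506]), np.float64(0.006)) 174.763130503965
slate_far_left [(0.74, array([0.64 , 0.148, 0.012])), (0.2, array([ 0.625, -0.312, -0.001]))]
slate_far_right [(0.89, array([0.627, 0.007, 0.012]))]
slate_near_left [(0.35, array([0.641, 0.153, 0.014]))]
catch_knob []
catch_tip []
```

View pics/c7.png

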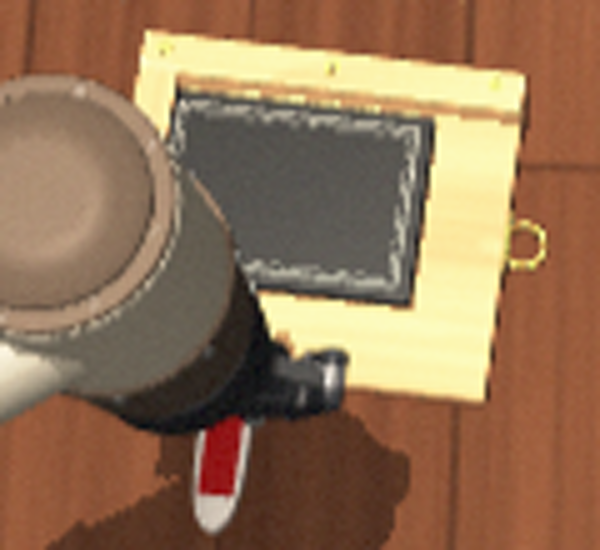

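The slate is now along the left ledge, with its far edge still about 10 mm short. Lowering at the near edge.

```bash
python3 -m creep '{"hand":[10,10,10,10,10],"slide":[[0,-0.036,0.1],[0,-0.036,0.25],[0,-0.036,0.4],[0,-0.036,0.5],[0,-0.036,0.5]],"yaw":[0.006,0.006,0.006,0.006,0.006]}' |grep -E 'eef|^force'; python3 -m creep '{"hand":[10,10,10,10,10,10,10,10,10],"slide":[[-0.02,0,0],[-0.035,0,0],[-0.05,0,0],[-0.065,0,0],[-0.08,0,0],[-0.09,0,0],[-0.1,0,0],[-0.11,0,0],[-0.11,0,0]],"yaw":[0,0,0,0,0,0,0,0,0]}' |grep -E 'eef|^force'
```

```text
eef_pos: [0.4629, 0.0842, 0.0452]
force: [0.0, 0.5, 0.1]
eef_pos: [0.4795, 0.0828, 0.046]
force: [-3.7, -1.2, 0.2]
```

```bash
python3 -m creep '{"hand":[10,10,10,10],"slide":[[-0.01,0,0],[-0.02,0,0],[-0.027,0,0],[-0.027,0,0]],"yaw":[0,0,0,0]}' |grep -E 'eef|^force'; python3 -m creep '{"hand":[10,10],"slide":[[-0.007,0,0],[-0.007,0,0]],"yaw":[0,0]}' |grep -E 'eef|^force'
```

```text
eef_pos: [0.4843, 0.0828, 0.0462]
force: [-2.0, -1.8, -0.7]
eef_pos: [0.4852, 0.0827, 0.0462]
force: [-2.2, -0.3, -0.9]
```

```bash
python3 -m creep '{"hand":[10,10],"slide":[[-0.007,0,0],[-0.007,0,0]],"yaw":[0,0]}' |grep -E 'eef|^force';python3 -m creep '{"hand":[10,10],"slide":[[-0.007,0,0],[-0.007,0,0]],"yaw":[0,0]}' |grep -E 'eef|^force'
```

```text
eef_pos: [0.4862, 0.0826, 0.0462]
force: [-2.2, 0.0, -0.1]
eef_pos: [0.4867, 0.0824, 0.046]
force: [-5.0, -0.0, -0.0]
```

```bash
for i in 1; do python3 -m creep '{"hand":[10,10],"slide":[[-0.007,0,0],[-0.007,0,0]],"yaw":[0,0]}' |grep -E 'eef|^force'; done; python3 -m creep '{"hand":[10,10],"slide":[[-0.007,0,0],[-0.007,0,0]],"yaw":[0,0]}' |grep -E 'eef|^force'
python3 - <<'E'
from h import *
snap('top','t5.png');snap('scene','s5.png')
for c in('top','scene'):
  for n in('slate_far_left','slate_far_right','slate_near_left','catch_knob','catch_tip','holder_corner'): print(n,[(round(d['score'],2),np.round(w(c,d['at']),3)) for d in robot.spot_point(c,n)][:2])
E
```

```text
eef_pos: [0.4868, 0.0822, 0.0458]
force: [-7.0, 2.2, 0.5]
eef_pos: [0.4868, 0.082, 0.0456]
force: [-8.6, 4.3, 1.4]
slate_far_left [(0.95, array([0.652, 0.148, 0.013]))]
slate_far_right [(0.95, array([0.639, 0.01 , 0.015]))]
slate_near_left []
catch_knob []
catch_tip []
holder_corner [(0.66, array([0.652, 0.142, 0.015]))]
slate_far_left [(0.78, array([0.654, 0.146, 0.011]))]
slate_far_right [(0.77, array([0.638, 0.008, 0.017]))]
slate_near_left [(0.64, array([0.552, 0.152, 0.016]))]
catch_knob [(0.38, array([0.651, 0.145, 0.015]))]
catch_tip []
holder_corner [(0.77, array([0.65 , 0.148, 0.014])), (0.48, array([0.507, 0.288, 0.002]))]
```

The networks put the slate corners at the corner in both views. I'll seat it once more along y, since the last push may have dragged it sideways.

```bash
python3 -m creep '{"hand":[10,10,10,10,10,10],"slide":[[0.03,0,0],[0.08,0,0],[0.12,0,-0.1],[0.12,0,-0.3],[0.12,-0.1,-0.5],[0.12,-0.2,-0.5]],"yaw":[0,0,0,0,-0.1,-0.3]}' |grep -E 'eef|^force'
python3 - <<'E'
from h import *
print(go([.5796,-.064,.12],-95.5),ta()[2])
E
```

```text
eef_pos: [0.4704, 0.0548, 0.1249]
force: [-0.3, -0.6, -1.3]
(array([-0.606, -0.888,  0.036]), np.float64(-1.694)) -171.75044475980232
```

```bash
python3 -m creep '{"hand":[10,10,10,10,10],"slide":[[-0.1,-0.15,0],[-0.2,-0.3,0],[-0.3,-0.45,0],[-0.4,-0.6,0],[-0.5,-0.75,0]],"yaw":[-0.22,-0.44,-0.66,-0.88,-1.0]}' |grep -E 'eef|^force'
python3 - <<'E'
from h import *
print(go([.5796,-.064,.12],-95.5),ta()[2])
E
```

```text
eef_pos: [0.5591, -0.0476, 0.1226]
force: [-0.3, -0.0, -0.6]
(array([ 0.006, -0.175,  0.018]), np.float64(-0.697)) -126.87872311378437
```

```bash
python3 -m creep '{"hand":[10,10,10,10,10],"slide":[[0,-0.1,0],[0.006,-0.175,0],[0.006,-0.175,0],[0.006,-0.175,0],[0.006,-0.175,0]],"yaw":[-0.22,-0.44,-0.66,-0.697,-0.697]}' |grep -E 'eef|^force'
python3 - <<'E'
from h import *
print(go([.5796,-.064,.0455],-95.5),ta()[2])
E
```

```text
eef_pos: [0.5786, -0.0634, 0.1219]
force: [1.0, -0.6, 0.0]
(array([ 0.004, -0.006,  0.509]), np.float64(-0.007)) -95.83226649469708
```

```bash
python3 -m creep '{"hand":[10,10,10,10,10],"slide":[[0,0,0.15],[0,0,0.3],[0,0,0.42],[0,0,0.505],[0,0,0.505]],"yaw":[-0.007,-0.007,-0.007,-0.007,-0.007]}' |grep -E 'eef|^force'; python3 -m creep '{"hand":[10,10,10,10,10],"slide":[[-0.02,0,0],[-0.04,0,0],[-0.06,0,0],[-0.08,0,0],[-0.08,0,0]],"yaw":[0,0,0,0,0]}' |grep -E 'eef|^force'; python3 -m creep '{"hand":[10,10,10],"slide":[[-0.008,0,0],[-0.016,0,0],[-0.016,0,0]],"yaw":[0,0,0]}' |grep -E 'eef|^force'
```

```text
eef_pos: [0.5781, -0.0635, 0.0447]
force: [-0.5, -0.1, -0.9]
eef_pos: [0.5798, -0.0513, 0.0455]
force: [0.6, -0.2, -0.7]
eef_pos: [0.5799, -0.0491, 0.0454]
force: [0.1, 0.9, -0.9]
```

```bash
python3 -m creep '{"hand":[10,10],"slide":[[-0.008,0,0],[-0.008,0,0]],"yaw":[0,0]}' |grep -E 'eef|^force'; python3 -m creep '{"hand":[10,10],"slide":[[-0.007,0,0],[-0.007,0,0]],"yaw":[0,0]}' |grep -E 'eef|^force';python3 -m creep '{"hand":[10,10],"slide":[[-0.006,0,0],[-0.006,0,0]],"yaw":[0,0]}' |grep -E 'eef|^force'
```

```text
eef_pos: [0.5799, -0.0483, 0.0454]
force: [-0.8, -1.3, -0.9]
eef_pos: [0.5797, -0.0481, 0.0454]
force: [0.3, -5.9, 0.2]
eef_pos: [0.5796, -0.0479, 0.0455]
force: [-0.3, -9.6, -0.4]
```

```bash
python3 -m creep '{"hand":[10,10,10,10,10,10,10,10],"slide":[[0.03,0,0],[0.1,0,-0.02],[0.25,0,-0.06],[0.45,0,-0.06],[0.65,0,-0.06],[0.8,0,-0.06],[0.8,0,0.03],[0.8,0,0.03]],"yaw":[0,0,0,0,0,0,0,0]}' |grep -E 'eef|^force'
python3 - <<'E'
from h import *
s=robot.sense();print(go([s['eef_pos'][0],s['eef_pos'][1],.031],-95.5),s['eef_pos'])
E
```

```text
eef_pos: [0.5679, -0.1652, 0.0395]
force: [-0.1, 0.2, -0.6]
(array([ 0.   , -0.   ,  0.057]), np.float64(0.001)) [ 0.5678579  -0.16520259  0.03951901]
```

```bash
python3 -m creep '{"hand":[10,10,10],"slide":[[0,0,0.03],[0,0,0.05],[0,0,0.05]],"yaw":[0,0,0]}' |grep -E 'eef|^force'; python3 -m creep '{"hand":[10,10],"slide":[[0,0,0.006],[0,0,0.006]],"yaw":[0,0]}' |grep -E 'eef|^force'
```

```text
eef_pos: [0.5689, -0.1651, 0.0332]
force: [-0.5, -0.2, -1.3]
eef_pos: [0.569, -0.1654, 0.0326]
force: [-1.0, 0.7, -0.7]
```

```bash
python3 -m creep '{"hand":[10,10],"slide":[[0,0,0.008],[0,0,0.008]],"yaw":[0,0]}' |grep -E 'eef|^force'; python3 -m creep '{"hand":[10,10],"slide":[[0,0,0.008],[0,0,0.008]],"yaw":[0,0]}' |grep -E 'eef|^force'
```

```text
eef_pos: [0.5688, -0.1655, 0.0312]
force: [0.1, -0.2, -0.7]
eef_pos: [0.569, -0.1655, 0.0304]
force: [-1.0, 0.0, 1.0]
```

```bash
python3 -m creep '{"hand":[26,36,40,40,40,40,40,40],"slide":[[0,0,0],[0,0,0],[0,0,0],[0,0,0],[0,0,-0.15],[0,0,-0.4],[0,0,-0.65],[0,0,-0.65]],"yaw":[0,0,0,0,0,0,0,0]}' 30
python3 - <<'E'
from h import *
print(go([.515,.116,.12],-95.5),ta()[2])
snap('top','t6.png');snap('scene','s6.png')
for c in('top','scene'):
  for n in('slate_far_left','slate_far_right','slate_near_left','catch_knob','catch_tip','holder_corner','bar_blade'): print(n,[(round(d['score'],2),np.round(w(c,d['at']),3)) for d in robot.spot_point(c,n)][:3])
E
```

```text
time_s: 24.62
eef_pos: [0.571, -0.1657, 0.1312]
tcp_rot: [0.003, -0.673, 0.74, -0.003]
force: [-0.9, -0.3, 0.4]
grip_width: 0.04
grasp_force: 0.0
(array([-1.834,  0.548,  0.07 ]), np.float64(0.003)) -95.3810151002128
slate_far_left [(0.68, array([0.653, 0.146, 0.01 ]))]
slate_far_right []
slate_near_left []
catch_knob []
catch_tip []
holder_corner [(0.84, array([0.65 , 0.144, 0.014])), (0.63, array([0.761, 0.192, 0.002]))]
bar_blade [(0.91, array([ 0.326, -0.117, -0.002])), (0.58, array([ 0.289, -0.274,  0.   ])), (0.5, array([ 0.567, -0.17 ,  0.004]))]
slate_far_left [(0.71, array([0.654, 0.144, 0.01 ]))]
slate_far_right [(0.6, array([0.636, 0.005, 0.014]))]
slate_near_left [(0.66, array([0.553, 0.151, 0.017]))]
catch_knob [(0.67, array([0.518, 0.118, 0.043])), (0.46, array([0.571, 0.071, 0.003]))]
catch_tip [(0.54, array([0.519, 0.163, 0.025]))]
holder_corner [(0.57, array([0.651, 0.148, 0.013]))]
bar_blade [(0.71, array([ 0.286, -0.276, -0.004])), (0.61, array([ 0.323, -0.117, -0.002])), (0.58, array([0.572, 0.072, 0.003]))]
```

```bash
python3 -m creep '{"hand":[40,40,40,40],"slide":[[-0.3,0.1,0],[-0.6,0.2,0],[-0.9,0.3,0],[-0.95,0.5,0]],"yaw":[0,0,0,0]}' 30 |grep eef
python3 - <<'E'
from h import *
print(go([.5165,.1165,.12],-95.5),ta()[2])
c=cv2.resize(cv2.imread('pics/t0.png')[200:225,220:255],None,fx=16,fy=16,interpolation=2);cv2.imwrite('pics/c8.png',c)
E
```

```text
eef_pos: [0.5084, -0.0142, 0.1279]
(array([-0.873,  0.026,  0.053]), np.float64(0.006)) -95.23322753592046
```

View pics/c8.png

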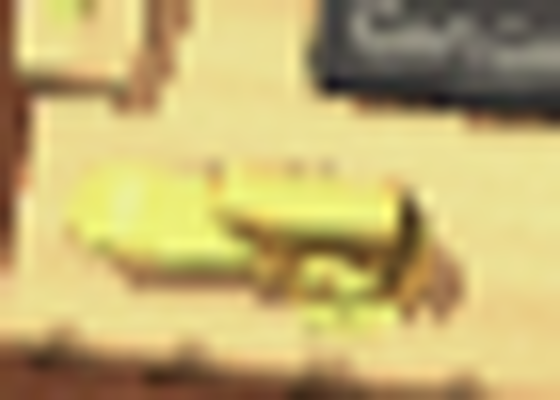

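The crop shows the thumb bar centred at about pixel (238.9,212), lying along the holder's y.

```bash
python3 -m creep '{"hand":[40,40,40,40,40],"slide":[[-0.3,0.01,0],[-0.6,0.02,0],[-0.8,0.02,0],[-0.87,0.02,0.05],[-0.87,0.02,0.05]],"yaw":[0,0,0,0,0]}' 30 |grep eef
python3 - <<'E'
from h import *
print(ray('top',(238.9,212),.054))
print(go([.5165,.116,.061],-95.5),ta()[2],robot.sense()['eef_pos'])
E
```

```text
eef_pos: [0.5164, 0.1135, 0.1192]
[0.51546043 0.11649395 0.054     ]
(array([-0.017, -0.   ,  0.388]), np.float64(0.003)) -95.38082349298386 [0.51637127 0.11353212 0.11923219]
```

```bash
python3 -m creep '{"hand":[40,40,40,40,40],"slide":[[-0.015,-0.003,0.1],[-0.015,-0.003,0.2],[-0.015,-0.003,0.3],[-0.015,-0.003,0.385],[-0.015,-0.003,0.385]],"yaw":[0,0,0,0,0]}' 30 |grep -E 'eef|^force'; python3 -m creep '{"hand":[20,5,5,5,5,5],"slide":[[0,0,0],[0,0,0],[0,0,0],[0,0,0],[0,0,0],[0,0,0]],"yaw":[0,0,0,0,0,0]}' 30
```

```text
eef_pos: [0.5169, 0.1153, 0.0609]
force: [0.5, 0.6, -0.1]
time_s: 27.92
eef_pos: [0.5153, 0.1159, 0.0627]
tcp_rot: [-0.002, -0.673, 0.74, 0.001]
force: [-6.3, 3.3, 4.1]
grip_width: 0.0083
grasp_force: 31.0
```

```bash
python3 -m creep '{"hand":[5,5],"slide":[[0,0.01,-0.01],[0,0.01,-0.01]],"yaw":[0,0]}' |grep -E 'eef|^force|grip_w'; python3 -m creep '{"hand":[5,5,5,5],"slide":[[0,0,0],[0,0,0],[0,0,0],[0,0,0]],"yaw":[0.1,0.2,0.3,0.3]}'; python3 -c "from h import *;s=robot.sense();print(s['ft_torque'],ta()[2])"
```

```text
eef_pos: [0.5151, 0.1159, 0.0628]
force: [-1.9, 3.1, -9.8]
grip_width: 0.008
time_s: 28.68
eef_pos: [0.5148, 0.1159, 0.0628]
tcp_rot: [-0.001, -0.581, 0.814, 0.001]
force: [-3.7, 4.0, -11.5]
grip_width: 0.0085
grasp_force: 29.9
[1.17618502 0.94058351 0.0701578 ] -108.88893643447251
```

```bash
python3 -m creep '{"hand":[5,5,5,5,5,5],"slide":[[-0.004,0.005,0.007],[-0.004,0.005,0.007],[-0.004,0.005,0.007],[-0.004,0.005,0.007],[-0.004,0.005,0.007],[-0.004,0.005,0.007]],"yaw":[0.15,0.3,0.45,0.6,0.7,0.7]}'; python3 -c "from h import *;s=robot.sense();print(s['ft_torque'],ta()[2])"
```

```text
time_s: 29.42
eef_pos: [0.5141, 0.1165, 0.0628]
tcp_rot: [-0.002, -0.339, 0.941, 0.0]
force: [-5.6, 3.4, -3.6]
grip_width: 0.0081
grasp_force: 30.9
[ 1.04615499  1.72513745 -0.00604583] -140.38294263028118
```

```bash
python3 -m creep '{"hand":[5,5,5,5,5,5,5,5],"slide":[[0,0.005,0],[0,0.005,0],[0,0.005,0],[0,0.005,0],[0,0.005,0],[0,0.005,0],[0,0.005,0],[0,0.005,0]],"yaw":[0.15,0.3,0.45,0.6,0.75,0.9,1.0,1.0]}'; python3 -c "from h import *;s=robot.sense();print(s['ft_torque'],ta()[2])"
```

```text
time_s: 30.42
eef_pos: [0.5136, 0.1177, 0.0628]
tcp_rot: [-0.002, 0.047, 0.999, -0.0]
force: [-7.1, 6.8, -3.3]
grip_width: 0.0081
grasp_force: 30.9
[ 1.82504614  2.00266725 -0.01095789] 174.60830165178388
```

```bash
python3 -m creep '{"hand":[5,5,25,35,35,35,35,35,35],"slide":[[0,0,0],[0,0,0],[0,0,0],[0,0,0],[0,0,0],[0,0,-0.2],[0,0,-0.5],[0.3,0,-0.7],[0.6,0,-0.8]],"yaw":[0.06,0.06,0,0,0,0,0,0,0]}' |grep -E eef; python3 -m creep '{"hand":[35,35,35,35,35],"slide":[[0.2,0,0],[0.4,0,0],[0.7,0,0],[0.9,0,0],[0.9,0,0]],"yaw":[0,0,0,0,0]}' |grep eef
python3 - <<'E'
from h import *
snap('top','t7.png');snap('scene','s7.png')
for c in('top','scene'):
  for n in('slate_far_left','slate_far_right','slate_near_left','catch_knob','catch_tip','holder_corner','bar_blade'): print(n,[(round(d['score'],2),np.round(w(c,d['at']),3)) for d in robot.spot_point(c,n)][:3])
cv2.imwrite('pics/c9.png',cv2.resize(cv2.imread('pics/t7.png')[120:270,170:370],None,fx=4,fy=4,interpolation=2))
E
```

```text
eef_pos: [0.4258, 0.1262, 0.1849]
eef_pos: [0.2901, 0.1384, 0.1834]
slate_far_left [(0.66, array([0.651, 0.147, 0.012]))]
slate_far_right [(0.62, array([0.639, 0.007, 0.011]))]
slate_near_left [(0.81, array([0.552, 0.155, 0.013])), (0.68, array([0.653, 0.146, 0.012]))]
catch_knob [(0.46, array([0.514, 0.12 , 0.038]))]
catch_tip [(0.58, array([0.558, 0.116, 0.029]))]
holder_corner [(0.64, array([0.652, 0.146, 0.014]))]
bar_blade [(0.84, array([ 0.567, -0.169,  0.001])), (0.61, array([ 0.326, -0.116, -0.005])), (0.54, array([ 0.291, -0.275, -0.001]))]
slate_far_left [(0.63, array([0.656, 0.146, 0.014]))]
slate_far_right [(0.71, array([0.637, 0.004, 0.014]))]
slate_near_left [(0.69, array([0.553, 0.153, 0.014]))]
catch_knob [(0.73, array([0.518, 0.119, 0.043]))]
catch_tip [(0.68, array([0.559, 0.111, 0.027])), (0.56, array([0.597, 0.08 , 0.016])), (0.15, array([0.506, 0.287, 0.001]))]
holder_corner [(0.61, array([0.648, 0.145, 0.013]))]
bar_blade [(0.95, array([ 0.322, -0.116, -0.003])), (0.82, array([ 0.57 , -0.162,  0.002])), (0.46, array([ 0.507,  0.286, -0.001]))]
```

View pics/c9.png

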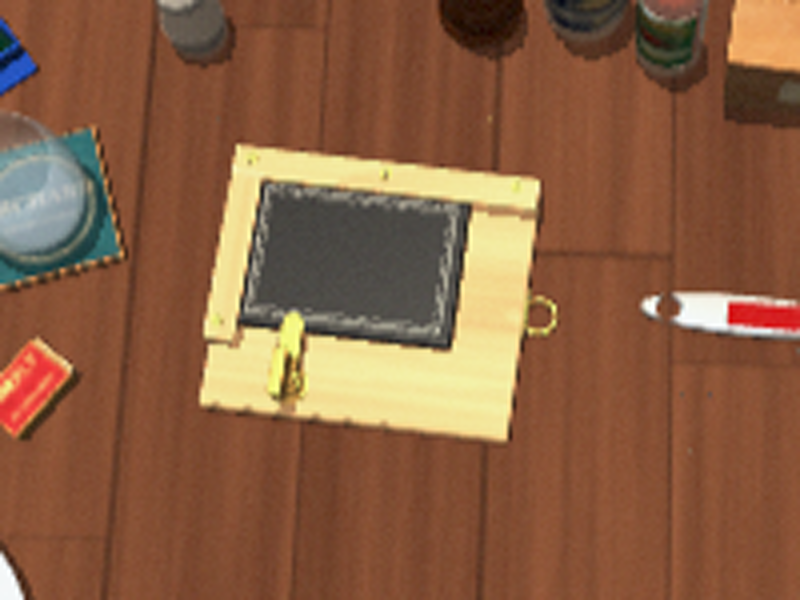

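The picture shows the slate under both ledges at (262,180)–(470,348) in the crop. The catch arm lies over the slate's near edge, parallel to the holder's x, and the blade lies clear on the table at about (720,315).

```bash
python3 -c "from plant import robot;print(robot.sign_off())"
```

```text
the job is handed in; nothing more can be done
None
```

I handed the job in at about 32 s of the 67 s allowed: by the last pictures the slate is home in the corner, the catch is locked over it and the bar blade lies on the table clear of the holder; no verdict came back.

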